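# Fetch the serving board from under the counter shelf

## Task

The round wooden serving board is kept under the counter shelf, behind the pepper mill, the ceramic jar and the square tea tin. First stand all three aside on the serving tray, next draw the board out and lay it flat and centred on the black mat, then put the mill, the jar and the tin each back upright on the very spot where it stood before. Keep them upright all along, and leave the mug, the oil bottle and the lemon bowl alone.

Things in the scene. Friction and masses are not known exactly. Their poses are not given: they have to be found in the camera images.
- shelf: Counter shelf, fixed: oak board 180 mm deep (its x) by 420 mm wide (its y), underside 112 mm and top 130 mm above the counter, on steel legs at its y = +-185 mm, open below. Origin: on the counter under the middle of the shelf. Its front edge lies 90 mm from the origin towards its -x, which faces the robot.
- board: Round wooden serving board, flat on the counter, its back 95 mm or so under the shelf, 0.22 to 0.34 kg: disc 170 mm across, 18 mm thick; straight handle 30 mm wide, 18 mm thick along the board's -x, its round end 165 mm from the disc's centre, pointing out of the shelf's front, square to it within 6 degrees. Origin: centre of the disc's underside. Grip across the handle 115 mm from it.
- mill: Turned dark wooden pepper mill, upright, 142 mm tall, round: foot 54 mm across, waist 39 mm across at 50 mm height; on top a straight-sided head 48 mm across from 92 to 122 mm height, then rounded to a small knob. Grip it by the head. Origin: centre of its underside.
- jar: White ceramic storage jar with a flat wooden lid, upright, round, 0.3 to 0.5 kg, 62 mm across; body 98 mm tall, lid up to 108 mm, small knob on top to 120 mm. Origin: centre of its underside.
- tin: Square steel tea tin, upright, 54 mm square over its whole height of 104 mm (the lid is flush and fast), small round knob on top to 114 mm. Origin: centre of its underside; its x and y axes are square to its sides.
- tray: Low wooden serving tray, fixed: 320 mm (its x) by 170 mm (its y), inside 304 by 154 mm, floor 8 mm and rim 24 mm above the counter, a brass handle at each short end. Origin: centre of its underside. It lies left or right of the work with its long side roughly along world x.
- mat: Thin black ribbed non-slip mat, fixed, 200 mm square, 3 mm thick. Origin: centre of its underside. It lies on the other side from the tray.
- mug: Blue ceramic mug, 78 mm across and 90 mm tall, bystander on top of the shelf. Origin: centre of its underside.
- oil: Green glass oil bottle, 60 mm across and 190 mm tall, bystander on the counter just beyond the mat, about 170 mm from the mat's centre. Origin: centre of its underside.
- bowl: White bowl of lemons, 136 mm across and about 82 mm tall, bystander on top of the shelf. Origin: centre of its underside.
Not all that is in view belongs to the job. Leave any blue look-alike of the mill alone.

How it is judged:
On the way, in this order (a step that is already met when the one before it is completed fails the run):
1. mill, jar and tin all stand upright on the tray, let go (x of mill in the frame of tray between -0.145 and 0.145 m and y of mill in the frame of tray between -0.07 and 0.07 m and z of mill in the frame of tray between 0.004 and 0.014 m and angle between each of mill, jar, tin's own z axis and vertical below 0.1 rad and linear speed of each of mill, jar, tin below 0.03 m/s and contact force between each of mill, jar, tin and the fingers below 0.3 N and x of jar in the frame of tray between -0.145 and 0.145 m and y of jar in the frame of tray between -0.07 and 0.07 m and z of jar in the frame of tray between 0.004 and 0.014 m and x of tin in the frame of tray between -0.145 and 0.145 m and y of tin in the frame of tray between -0.07 and 0.07 m and z of tin in the frame of tray between 0.004 and 0.014 m), for 0.2 s.
2. the board lies flat and centred on the mat, let go (horizontal distance between board and mat below 0.015 m and z of board in the frame of mat between -0.001 and 0.008 m and angle between board's own z axis and vertical below 0.06 rad and linear speed of board below 0.02 m/s and contact force between board and the fingers below 0.3 N), for 0.2 s.
At the end, for the whole second after the job is handed in: The board lies flat on the mat, the disc's centre within 15 mm of the mat's centre (handle any way round), and the mill, the jar and the tin each stand upright within 15 mm of where each stood at the start (any turn about the vertical); all released and at rest (all of step 2 and distance of each of mill, jar, tin from where it was at the start of the episode below 0.015 m and angle between each of mill, jar, tin's own z axis and vertical below 0.08 rad and linear speed of each of mill, jar, tin below 0.02 m/s); the robot touches nothing.
It fails at once if the mill, the jar or the tin is tipped over 30 degrees (angle between any of mill, jar, tin's own z axis and vertical above 0.52 rad).
It fails at once if the mug, the oil bottle or the lemon bowl is shifted by more than 20 mm or tipped (distance of any of mug, oil, bowl from where it was at the start of the episode above 0.02 m or angle between any of mug, oil, bowl's own z axis and vertical above 0.3 rad).
It also fails if it takes over 144 s, if anything falls off the work surface, if the arm or the gripper's body presses on something with over 40 N, if the wrist force passes 120 N, or if a joint passes its speed limit or range.

## Robot

A 7-joint arm with a two-finger parallel gripper is mounted at the origin on the work surface. World frame = base frame: x ahead of the robot, y to its left, z up, the work surface at z = 0. Lengths are in m, angles in rad, forces in N, time in s.
With the tool pointing down it reaches from about 0.4 to 0.85 m from the base axis. Payload 4.5 kg.
Tool frame: the origin (TCP) lies midway between the tips of the shut fingers; the grasp point (between the pads) lies 19 mm behind it (r.grip_point_offset is the distance from the TCP to the grasp point, in m); z points along the fingers, y is the line along which they close (so a half turn about z gives the same grasp; the last joint's range is limited). The gripper opens to 88 mm and grips with 3 to 60 N. Pads are 18 mm wide; open, the fingers measure 123 mm over their backs; the gripper's body (75 mm by 187 mm) begins 45 mm behind the grasp point.
Start: joints at [-1.172, 0.689, -0.195, 1.565, 0.157, 0.902, -0.215], TCP at [0.223, 0.584, 0.239] pointing down, gripper open.
Joint ranges: [-3.01, 3.01], [-0.46, 2.08], [-1.47, 1.51], [0.13, 2.56], [-1, 4.14], [0.04, 2.09], [-2.66, 2.66]. Speed limits (rad/s): [2.57, 2.57, 3.14, 3.14, 3.14, 3.14, 3.14].

## Interface

Orientations are given as a unit quaternion [x, y, z, w].
In Python, from plant import r, optics gives the robot as it stands.
- The arm moves only by the shell command python3 -m pendant 'ROWS' [OPENING] [FORCE]. ROWS is JSON, a list of rows, each a list of 6 numbers: the shift along the tool's x, y, z as a fraction of full scale, then the turn, a rotation vector about the tool's x, y, z as a fraction of full scale. A call has 1 to 5 rows; each row shifts and turns the commanded pose from where the row before left it, along the tool's axes as they then stand; what a row does not reach is not made up. Full scale, the value 1, is 0.025 m for a shift and pi rad for a turn. A row lasts 1/12 s, in which the tool goes at most 41.7 mm and 7.16 degrees, less where a joint would pass 70% of its speed; a pose out of reach is approached as far as the arm can. A call with a number of a shift or a turn outside -1 to 1 is refused whole. A call with a gripper value outside its range is refused whole. OPENING is the opening, from -1 (shut) to 1 (fully open), set as the call begins (- or left out, the last holds). The fingers move at their own pace and stop on an object; FORCE is the grip in N (left out, the last holds). Time passes only in rows, so rows that do not move let the fingers close. It gives the time, the measured TCP pose, the force, the opening and the grip force at its end, in the units of the state.
- r.get_state(): the state, without advancing time (a new reading comes with each control period).
- optics.snapshot(name): name is "scene" or "top"; returns (picture, depth): 480x640x3 uint8, blue, green, red; 480x640 float32, m along the optical axis (not along the pixel's ray), 0 where there is no reading.
- optics.calibration(name): a dict with "vfov" (degrees; the focal length in pixels is half the picture's height over the tangent of half this angle, whatever the lens; pixels are square), "cx", "cy" (the principal point, pixels), "k1" (the pictures are not rectified: a ray, as slopes to the right and down, at radius r is drawn at 1 + k1 r^2 times it, then the intrinsics apply), "cam_to_world" (4x4, takes a point from camera to world coordinates). Camera axes: x right, y up, looking along -z (the intrinsics and any distortion apply to the point x, -y, -z); pixel columns grow to the right and rows downward; lengths in m; the calibration is good to about 2 mm. A picture is of the moment at which its call begins. calibration takes no time and is no camera call.
- r.finish_job(): hands the job in; it is judged then, once.
The state is a dict: "clock": time; "q": joint angles; "qd": joint speeds; "joint_torque": joint torques, N m; "tool_pos": TCP position; "eef_rot": TCP orientation; "contact_force": force on the tool from outside, world axes, zero at the start; "moment": the same for the moment, N m; "opening": opening from 0.0 (shut) to 1.0 (fully open); "finger_force": force on a finger pad.
Only numpy, scipy, OpenCV 4.12 (cv2) and the standard library are available. Lean on these libraries where they do the work, as an engineer would, in place of code of your own. Each camera call takes 0.05 s, during which the arm holds its last target. There are 200 camera calls.

## Working session

There is one attempt and no reset: what is moved stays moved. The work goes in short steps, Python scripts to look and compute and a shell command to move; the robot and the scene stay as the last step left them, time stands still between calls to the robot, and variables do not carry over. Pictures are saved under pics/ and viewed, at most 14 in all, crops included, and the job is handed in when it is done.

```bash
ls; mkdir -p pics
python3 - <<'E'
from plant import r,optics
import cv2,numpy as np
s=r.get_state();print(s)
print(r.grip_point_offset)
for n in("scene","top"):
    p,d=optics.snapshot(n);cv2.imwrite(f"pics/{n}0.png",p);np.savez(f"pics/{n}0.npz",p=p,d=d)
    print(n,optics.calibration(n))
E
```

```text
pics
{'clock': 0.0, 'q': array([-1.17217943,  0.68995834, -0.19449492,  1.56638157,  0.15730421,
        0.90248596, -0.21507107]), 'qd': array([ 0.00082343,  0.00013793,  0.00177504,  0.00075525, -0.00129726,
        0.00036552,  0.0001835 ]), 'joint_torque': array([ 6.43450985e-04, -5.27573776e+01, -1.26631949e+00, -1.53425556e+01,
       -5.25580219e-02,  6.87001608e-03,  1.67842209e-04]), 'tool_pos': array([0.22281319, 0.58324112, 0.23791555]), 'eef_rot': array([ 1.81346464e-01,  9.83418838e-01, -9.16560365e-04, -9.19085995e-05]), 'contact_force': array([-0.0681267 ,  0.22716883,  0.56844666]), 'moment': array([-0.01343114, -0.03506   , -0.00349105]), 'finger_force': 0.0, 'opening': 1.000224592941353}
0.0187
scene {'vfov': 48.272632622987366, 'cx': 324.4584897794864, 'cy': 236.35215316423538, 'k1': -0.016496184495933965, 'cam_to_world': array([[ 0.62043185, -0.6179515 ,  0.48290814,  1.07975387],
       [ 0.78422333,  0.49482516, -0.37435523, -0.39210788],
       [-0.00762172,  0.61096973,  0.79161727,  0.90269694],
       [ 0.        ,  0.        ,  0.        ,  1.        ]])}
top {'vfov': 54.54100529873622, 'cx': 322.0620408971912, 'cy': 243.5103205795347, 'k1': -0.04496607446668238, 'cam_to_world': array([[-0.01744261,  0.99435081, -0.10470065,  0.51355065],
       [-0.99975524, -0.01591977,  0.01536291,  0.01729996],
       [ 0.01360931,  0.104943  ,  0.99438511,  1.00637829],
       [ 0.        ,  0.        ,  0.        ,  1.        ]])}
```

View pics/scene0.png

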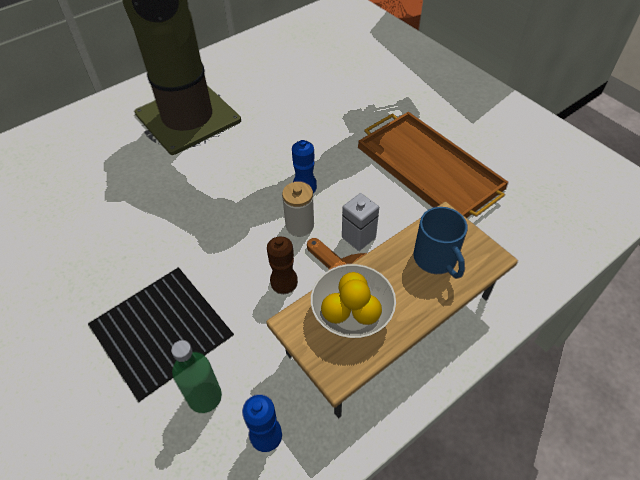

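View pics/top0.png

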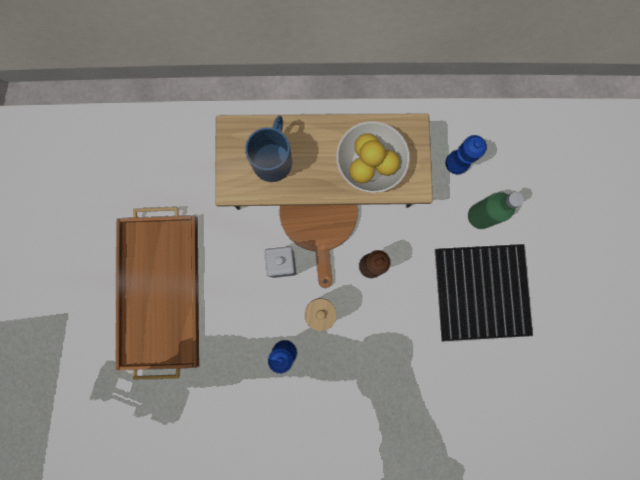

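The scene view shows the mill at (282,265), the jar at (298,210), the tin at (360,222) and the board's handle at (325,253). It also shows two blue look-alikes, at (304,165) and (262,422). In the top view the tray is on the left, centred near (158,292), and the mat is on the right, centred near (484,292). The mill is at (375,264), the jar at (321,314), the tin at (280,262) and the board's disc at (319,212), with its handle end at (325,282).

```bash
cat > h.py <<'E'
import numpy as np,cv2
from plant import r,optics
def cal(n):
    c=optics.calibration(n);f=240/np.tan(np.radians(c['vfov']/2));return c,f
def cloud(n,d):
    "world point of each pixel"
    c,f=cal(n);v,u=np.mgrid[:480,:640]
    a=np.stack([(u-c['cx'])/f,(v-c['cy'])/f],-1);s=a.copy()
    for _ in range(8): s=a/(1+c['k1']*(s**2).sum(-1,keepdims=True))
    P=np.stack([s[...,0]*d,-s[...,1]*d,-d],-1)
    W=P@c['cam_to_world'][:3,:3].T+c['cam_to_world'][:3,3]
    W[d<=0]=np.nan
    return W
def snap(n,tag):
    p,d=optics.snapshot(n);cv2.imwrite(f"pics/{n}{tag}.png",p);return p,d,cloud(n,d)
def circ(P):
    "least-squares circle through xy"
    A=np.c_[P[:,:2],np.ones(len(P))];x=np.linalg.lstsq(A,(P[:,:2]**2).sum(1),rcond=None)[0]
    return x[0]/2,x[1]/2,np.sqrt(x[2]+(x[0]**2+x[1]**2)/4)
E
python3 - <<'E'
from h import *
np.set_printoptions(precision=4,suppress=True)
W={}
for n in("scene","top"):
    z=np.load(f"pics/{n}0.npz");W[n]=cloud(n,z['d']);W[n+'p']=z['p']
T,S=W['top'],W['scene']
for nm,(u,v) in dict(mill=(375,264),jar=(321,314),tin=(280,262),disc=(319,225),handle=(324,262),tray=(158,292),mat=(484,292),shelf=(320,150),counter=(400,330),oil=(514,200)).items(): print('T',nm,T[v,u])
for nm,(u,v) in dict(mill=(280,242),jar=(297,190),tin=(360,205),handle=(325,253),tray=(432,165),mat=(160,330),shelf=(400,290),counter=(230,270)).items(): print('S',nm,S[v,u])
# per object cloud
def near(x,y,R,z0,z1,n):
    w=W[n].reshape(-1,3);w=w[np.isfinite(w).all(1)]
    return w[(np.hypot(w[:,0]-x,w[:,1]-y)<R)&(w[:,2]>z0)&(w[:,2]<z1)]
for nm,uv,bands in(("mill",(375,264),[(.0,.03),(.094,.12),(.136,.15)]),("jar",(321,314),[(.02,.09),(.1,.112),(.115,.125)]),("tin",(280,262),[(.02,.095),(.1,.107),(.109,.118)])):
    x,y,_=T[uv[1],uv[0]]
    for b in bands:
        for n in("scene","top"):
            p=near(x,y,.055,*b,n)
            if len(p)>8: print(nm,b,n,len(p),'mean',p.mean(0),'mid',(p.min(0)+p.max(0))/2,'circ',np.array(circ(p)))
E
```

```text
T mill [ 0.5652 -0.0953  0.1316]
T jar [0.4732 0.0079 0.1195]
T tin [0.5732 0.0848 0.114 ]
T disc [0.6574 0.0079 0.0193]
T handle [ 0.578  -0.0014  0.0181]
T tray [0.5202 0.3539 0.0086]
T mat [ 0.5079 -0.3473  0.0028]
T shelf [0.7885 0.0046 0.1286]
T counter [ 0.4305 -0.1621 -0.0005]
T oil [ 0.6731 -0.3437  0.1893]
S mill [ 0.5737 -0.1007  0.1383]
S jar [0.4765 0.0081 0.1188]
S tin [0.5806 0.0835 0.1126]
S handle [0.5737 0.001  0.0169]
S tray [0.5245 0.3615 0.0058]
S mat [ 0.5098 -0.3454 -0.0006]
S shelf [0.7781 0.0018 0.1301]
S counter [ 0.4718 -0.1671 -0.0074]
mill (0.0, 0.03) scene 559 mean [ 0.5805 -0.1039  0.0093] mid [ 0.5654 -0.0954  0.0149] circ [ 0.5626 -0.0941  0.0393]
mill (0.0, 0.03) top 868 mean [ 0.5616 -0.0873  0.0039] mid [ 0.5649 -0.0948  0.015 ] circ [ 0.5663 -0.0971  0.0414]
mill (0.094, 0.12) scene 213 mean [ 0.5854 -0.1098  0.1074] mid [ 0.5762 -0.1028  0.107 ] circ [ 0.5699 -0.101   0.0231]
mill (0.094, 0.12) top 35 mean [ 0.5628 -0.0842  0.1082] mid [ 0.5652 -0.0879  0.107 ] circ [ 0.5697 -0.1032  0.0238]
mill (0.136, 0.15) scene 46 mean [ 0.5709 -0.1015  0.139
[... 796 characters left out ...]
 0.0089 0.1194] circ [0.4721 0.0086 0.0063]
tin (0.02, 0.095) scene 816 mean [0.5903 0.0756 0.0582] mid [0.5796 0.0894 0.0574] circ [0.577  0.0885 0.0298]
tin (0.02, 0.095) top 78 mean [0.5631 0.0725 0.0567] mid [0.5811 0.0801 0.0568] circ [0.5773 0.0868 0.0313]
tin (0.1, 0.107) scene 469 mean [0.5782 0.0875 0.1027] mid [0.5771 0.0889 0.1034] circ [0.5767 0.0886 0.0223]
tin (0.1, 0.107) top 667 mean [0.5761 0.0865 0.104 ] mid [0.5769 0.0868 0.1035] circ [0.5763 0.0867 0.0226]
tin (0.109, 0.118) scene 44 mean [0.5769 0.0885 0.1118] mid [0.5765 0.089  0.1121] circ [0.5767 0.0886 0.0058]
tin (0.109, 0.118) top 56 mean [0.5761 0.087  0.114 ] mid [0.5736 0.0867 0.1133] circ [0.5752 0.0875 0.0061]
```

Run:
```python
from h import *
np.set_printoptions(precision=4,suppress=True)
W={}
for n in("scene","top"):
    z=np.load(f"pics/{n}0.npz");W[n]=cloud(n,z['d']);W[n+'p']=z['p'].astype(int)
T,S=W['top'],W['scene']
def rect(P): 
    (c,s,a)=cv2.minAreaRect((P[:,:2]*1000).astype(np.float32));return np.array(c),np.array(s),a
for n in("top","scene"):
    w=W[n];p=W[n+'p'];hsv=cv2.cvtColor(p.astype(np.uint8),cv2.COLOR_BGR2HSV);x,y,z=w[...,0],w[...,1],w[...,2]
    er=lambda m:cv2.morphologyEx(m.astype(np.uint8),cv2.MORPH_OPEN,np.ones((3,3)))>0
    blue=(hsv[...,0]>105)&(hsv[...,0]<130)&(hsv[...,1]>120)
    mat=er((p.max(-1)<60)&(abs(z)<.012)&(abs(x-.51)<.16)&(abs(y+.35)<.16)&~(x>.63))
    print(n,'mat',rect(w[mat]),w[mat][:,2].mean())
    tray=(abs(x-.52)<.175)&(abs(y-.355)<.11)&(z>.017)&(z<.03)&(hsv[...,0]<20)&(hsv[...,1]>120)
    print('tray rim',rect(w[er(tray)]),w[tray][:,2].mean())
    fl=(abs(x-.52)<.1)&(abs(y-.355)<.05);print('floor z',np.median(w[fl][:,2]))
    tin=(np.hypot(x-.5765,y-.0877)<.045)&(z>.098)&(z<.107);print('tin',rect(w[tin]))
    sh=er((z>.12)&(z<.136)&(x>.6)&(abs(y)<.26)&(hsv[...,0]<25)&(hsv[...,1]>60));print('shelf',rect(w[sh]),'front x',np.nanmin(w[sh][:,0]))
    bd=(z>.011)&(z<.026)&(x>.48)&(x<.7)&(abs(y)<.13)&(hsv[...,0]<20)&(hsv[...,1]>120);B=w[bd]
    h=B[(B[:,0]<.575)&(B[:,0]>.525)&(abs(B[:,1])<.03)];print('handle z',np.median(h[:,2]),'pts',len(h))
    for x0 in np.arange(.52,.58,.01):
        q=h[abs(h[:,0]-x0)<.005]
        if len(q): print('  ',round(x0,3),(q[:,1].min()+q[:,1].max())/2,np.ptp(q[:,1]))
    print('handle end x',B[abs(B[:,1])<.03][:,0].min())
    if n=="top":
        # disc edge: front-most arc, columns
        D=B[(B[:,0]>.58)];e=[]
        for y0 in np.arange(-.075,.08,.005):
            q=D[(abs(D[:,1]-y0)<.0025)]
            if len(q)and abs(y0)>.03: e.append([q[:,0].min(),y0])
        e=np.array(e);print('disc',circ(e))
    m=er(blue);k,l=cv2.connectedComponents(m.astype(np.uint8))
    for i in range(1,k):
        b=w[l==i]
        if len(b)>60: print('blue',len(b),b.min(0),b.max(0))
    b=w[(z>.15)&(x>.6)&(abs(y)<.2)];
    for a in(b[b[:,1]>0],b[b[:,1]<0]): print('on shelf',a.min(0),a.max(0))
```

```text
top mat (array([ 508.4045, -345.9078]), array([197.1295, 199.0907]), 2.007699966430664) 0.00335092094140196
tray rim (array([520.1548, 353.71  ]), array([317.7245, 168.6587]), 1.0906277894973755) 0.02349636430054139
floor z 0.008313594193636642
tin (array([576.5046,  87.1621]), array([54.1056, 54.1334]), 5.780737400054932)
shelf (array([772.0356,  -1.756 ]), array([418.4612, 179.5254]), 89.87110900878906) front x 0.6821881158918481
handle z 0.018170053742892267 pts 241
   0.53 -0.0027190834029232284 0.021210414427985377
   0.54 -0.0018253427295003054 0.023450002275049092
   0.55 -0.0019442012463260086 0.023403421725135
   0.56 -0.0010877819907909089 0.025533698483812307
   0.57 -0.00019472251664453752 0.023519799952163786
handle end x 0.5270878694112939
disc (np.float64(0.6902191699751865), np.float64(0.006003127632041028), np.float64(0.08222492334459755))
blue 905 [nan nan nan] [nan nan nan]
blue 667 [nan nan nan] [nan nan nan]
on shelf [0.7251 0.0583 0.1501] [0.8329 0.1367 0.224 ]
on shelf [ 0.6934 -0.1572  0.15  ] [ 0.8294 -0.0255  0.2143]
scene mat (array([ 507.6848, -344.4549]),
[... 217 characters left out ...]
ray([577.3605,  88.4306]), array([54.2119, 56.6653]), 5.066675186157227)
shelf (array([773.0086,  -0.6216]), array([420.2782, 181.3008]), 89.75081634521484) front x 0.6816896872464835
handle z 0.0161390716047205 pts 263
   0.53 -0.0007329963946502704 0.028698638768874518
   0.54 -0.0015947211476190215 0.029691232125653
   0.55 -0.001439062451630363 0.029717053699655327
   0.56 -0.00027241903437985604 0.029469600971589016
   0.57 -0.00045594826194056415 0.028554396120682335
handle end x 0.5241476689484149
blue 858 [nan nan nan] [nan nan nan]
blue 1614 [nan nan nan] [nan nan nan]
on shelf [0.7255 0.0583 0.15  ] [0.8372 0.1384 0.2221]
on shelf [ 0.6927 -0.1569  0.15  ] [ 0.8281 -0.0232  0.2129]
```

```bash
cat > go.py <<'E'
import sys,numpy as np
from scipy.spatial.transform import Rotation as R
from plant import r
s=r.get_state();Q=R.from_quat(s['eef_rot']);M=Q.as_matrix();p=np.array(s['tool_pos'])
np.set_printoptions(precision=4,suppress=True)
yaw=np.degrees(np.arctan2(-M[0,1],M[1,1]))
print('t',round(s['clock'],2),'tcp',p,'yaw',round(yaw,2),'tilt',np.degrees(np.arccos(-M[2,2])).round(2),'open',round(s['opening'],3),'ff',round(s['finger_force'],1),'F',np.round(s['contact_force'],1))
for a in sys.argv[1:]:   # x,y,z waypoints: shift in tool axes, in units of 25 mm
    w=np.array([float(v) for v in a.split(',')]);u=M.T@(w-p)/.025;print(a,'->',u.round(2),'n>=',np.abs(u).max().round(1));p=w
E
python3 -m pendant '[[0,0,0,0,0,-0.0367],[0,0,0,0,0,-0.0367],[0,0,0,0,0,-0.0367],[0,0,0,0,0,-0.0367],[0,0,0,0,0,0]]' 1
python3 go.py .5765,.0877,.238 .5765,.0877,.15 .5765,.0877,.06
python3 - <<'E'
from h import *
z=np.load("pics/top0.npz");w=cloud("top",z['d']);m=(w[...,2]>.09)&(w[...,0]<.45)&(abs(w[...,1])<.15)
print(np.nanmean(w[m],0),np.nanmin(w[m],0),np.nanmax(w[m],0))
E
```

```text
clock: 0.52
tool_pos: [0.2231, 0.5834, 0.2382]
eef_rot: [-0.05, 0.999, -0.0, -0.0]
contact_force: [-0.6, -0.6, 0.1]
opening: 1.001
finger_force: 0.0
t 0.52 tcp [0.2231 0.5834 0.2382] yaw 5.68 tilt 0.07 open 1.001 ff 0.0 F [-0.6 -0.6  0.1]
.5765,.0877,.238 -> [-12.11 -21.13   0.02] n>= 21.1
.5765,.0877,.15 -> [-0.    0.    3.52] n>= 3.5
.5765,.0877,.06 -> [-0.   0.   3.6] n>= 3.6
[0.39709165 0.07538712 0.12613546] [ 0.36518583 -0.01079714  0.09269479] [0.44999482 0.10823438 0.14439003]
```

```bash
A='[[-0.484,-0.845,0,0,0,0],[-0.484,-0.845,0,0,0,0],[-0.484,-0.845,0,0,0,0],[-0.484,-0.845,0,0,0,0],[-0.484,-0.845,0,0,0,0]]'; unset A
python3 -m pendant '[[-0.484,-0.845,0,0,0,0],[-0.484,-0.845,0,0,0,0],[-0.484,-0.845,0,0,0,0],[-0.484,-0.845,0,0,0,0],[-0.484,-0.845,0,0,0,0]]' >/dev/null
python3 -m pendant '[[-0.484,-0.845,0,0,0,0],[-0.484,-0.845,0,0,0,0],[-0.484,-0.845,0,0,0,0],[-0.484,-0.845,0,0,0,0],[-0.484,-0.845,0,0,0,0]]' >/dev/null
python3 -m pendant '[[-0.484,-0.845,0,0,0,0],[-0.484,-0.845,0,0,0,0],[-0.484,-0.845,0,0,0,0],[-0.484,-0.845,0,0,0,0],[-0.484,-0.845,0,0,0,0]]' >/dev/null
python3 -m pendant '[[-0.484,-0.845,0,0,0,0],[-0.484,-0.845,0,0,0,0],[-0.484,-0.845,0,0,0,0],[-0.484,-0.845,0,0,0,0],[-0.484,-0.845,0,0,0,0]]' >/dev/null
python3 -m pendant '[[-0.484,-0.845,0,0,0,0],[-0.484,-0.845,0,0,0,0],[-0.484,-0.845,0,0,0,0],[-0.484,-0.845,0,0,0,0],[-0.484,-0.845,0,0,0,0]]' >/dev/null
python3 -m pendant '[[0,0,0,0,0,0],[0,0,0,0,0,0]]' >/dev/null
python3 go.py .5765,.0877,.15 .5765,.0877,.06
```

```text
t 2.77 tcp [0.5753 0.0857 0.2382] yaw 5.18 tilt 0.04 open 1.001 ff 0.0 F [ 0.3  0.6 -0.2]
.5765,.0877,.15 -> [-0.06  0.08  3.53] n>= 3.5
.5765,.0877,.06 -> [-0.   0.   3.6] n>= 3.6
```

```bash
python3 -m pendant '[[-0.06,0.08,0.8,0,0,0],[0,0,0.9,0,0,0],[0,0,0.9,0,0,0],[0,0,0.9,0,0,0],[0,0,0.9,0,0,0]]' >/dev/null
python3 -m pendant '[[0,0,0.9,0,0,0],[0,0,0.9,0,0,0],[0,0,0.9,0,0,0],[0,0,0,0,0,0],[0,0,0,0,0,0]]' >/dev/null
python3 go.py
python3 -m pendant '[[0,0,0,0,0,0],[0,0,0,0,0,0],[0,0,0,0,0,0],[0,0,0,0,0,0],[0,0,0,0,0,0]]' -1 25 >/dev/null
python3 -m pendant '[[0,0,0,0,0,0],[0,0,0,0,0,0],[0,0,0,0,0,0],[0,0,0,0,0,0],[0,0,0,0,0,0]]'
python3 go.py .5765,.0877,.115 .62,.3565,.115 .62,.3565,.07
```

```text
t 3.6 tcp [0.5748 0.0908 0.0607] yaw 5.57 tilt 0.15 open 1.002 ff 0.0 F [0.6 0.4 0.1]
clock: 4.43
tool_pos: [0.5766, 0.0894, 0.0618]
eef_rot: [-0.048, 0.999, -0.0, 0.0]
contact_force: [-0.6, -0.6, 6.1]
opening: 0.612
finger_force: 25.0
t 4.43 tcp [0.5766 0.0894 0.0618] yaw 5.51 tilt 0.05 open 0.612 ff 25.0 F [-0.6 -0.6  6.1]
.5765,.0877,.115 -> [ 0.01 -0.07 -2.13] n>= 2.1
.62,.3565,.115 -> [-2.76 10.54  0.  ] n>= 10.5
.62,.3565,.07 -> [0.  0.  1.8] n>= 1.8
```

```bash
python3 -m pendant '[[0,0,-0.5,0,0,0],[0,0,-0.6,0,0,0],[0,0,-0.6,0,0,0],[0,0,-0.5,0,0,0],[0,0,0,0,0,0]]' 
python3 -m pendant '[[-0.1,0.4,0,0,0,0],[-0.2,0.7,0,0,0,0],[-0.2,0.8,0,0,0,0],[-0.2,0.8,0,0,0,0],[-0.2,0.8,0,0,0,0]]' >/dev/null
python3 -m pendant '[[-0.2,0.8,0,0,0,0],[-0.2,0.8,0,0,0,0],[-0.2,0.8,0,0,0,0],[-0.2,0.8,0,0,0,0],[-0.2,0.8,0,0,0,0]]' >/dev/null
python3 -m pendant '[[-0.2,0.8,0,0,0,0],[-0.2,0.8,0,0,0,0],[-0.2,0.7,0,0,0,0],[-0.16,0.5,0,0,0,0],[0,0,0,0,0,0]]' >/dev/null
python3 -m pendant '[[0,0,0,0,0,0],[0,0,0,0,0,0]]'
python3 go.py .62,.3565,.071
```

```text
clock: 4.85
tool_pos: [0.5775, 0.0899, 0.1187]
eef_rot: [-0.048, 0.999, 0.001, 0.002]
contact_force: [0.5, 0.6, -2.4]
opening: 0.611
finger_force: 25.0
clock: 6.27
tool_pos: [0.617, 0.3507, 0.1152]
eef_rot: [-0.048, 0.999, -0.001, -0.001]
contact_force: [0.3, -0.4, -1.9]
opening: 0.614
finger_force: 25.0
t 6.27 tcp [0.617  0.3507 0.1152] yaw 5.5 tilt 0.17 open 0.614 ff 25.0 F [ 0.3 -0.4 -1.9]
.62,.3565,.071 -> [-0.14  0.22  1.77] n>= 1.8
```

```bash
python3 -m pendant '[[-0.07,0.1,0.5,0,0,0],[-0.07,0.1,0.5,0,0,0],[0,0,0.4,0,0,0],[0,0,0.35,0,0,0],[0,0,0,0,0,0]]'
python3 -m pendant '[[0,0,0,0,0,0],[0,0,0,0,0,0],[0,0,0,0,0,0],[0,0,0,0,0,0],[0,0,0,0,0,0]]' 1
python3 -m pendant '[[0,0,-0.4,0,0,0],[0,0,-0.8,0,0,0],[0,0,-0.9,0,0,0],[0,0,-0.9,0,0,0],[0,0,-0.6,0,0,0]]'
python3 go.py .4725,.0093,.16 .4725,.0093,.058
python3 - <<'E'
from h import *
p,d,w=snap("top",1)
x,y,z=w[...,0],w[...,1],w[...,2]
m=(abs(x-.62)<.06)&(abs(y-.3565)<.06)&(z>.105)&(z<.118)
print(np.nanmean(w[m],0),m.sum())
E
```

```text
clock: 6.68
tool_pos: [0.62, 0.3563, 0.0702]
eef_rot: [-0.048, 0.999, -0.001, -0.001]
contact_force: [0.0, -0.7, -2.5]
opening: 0.612
finger_force: 25.0
clock: 7.1
tool_pos: [0.6208, 0.3577, 0.073]
eef_rot: [-0.048, 0.999, 0.0, 0.0]
contact_force: [0.7, -0.5, 0.9]
opening: 0.964
finger_force: 0.0
clock: 7.52
tool_pos: [0.6215, 0.3583, 0.1659]
eef_rot: [-0.048, 0.999, 0.001, 0.002]
contact_force: [0.1, 0.6, 0.3]
opening: 1.002
finger_force: 0.0
t 7.52 tcp [0.6215 0.3583 0.1659] yaw 5.52 tilt 0.22 open 1.002 ff 0.0 F [0.1 0.6 0.3]
.4725,.0093,.16 -> [  7.27 -13.32   0.19] n>= 13.3
.4725,.0093,.058 -> [ 0.01 -0.01  4.08] n>= 4.1
[0.60549428 0.35611299 0.11184906] 285
```

```bash
python3 -m pendant '[[0.455,-0.833,0,0,0,0],[0.455,-0.833,0,0,0,0],[0.455,-0.833,0,0,0,0],[0.455,-0.833,0,0,0,0],[0.455,-0.833,0,0,0,0]]' >/dev/null
python3 -m pendant '[[0.455,-0.833,0,0,0,0],[0.455,-0.833,0,0,0,0],[0.455,-0.833,0,0,0,0],[0.455,-0.833,0,0,0,0],[0.455,-0.833,0,0,0,0]]' >/dev/null
python3 -m pendant '[[0.455,-0.833,0,0,0,0],[0.455,-0.833,0,0,0,0],[0.455,-0.833,0,0,0,0],[0.455,-0.833,0,0,0,0],[0.455,-0.833,0,0,0,0]]' >/dev/null
python3 -m pendant '[[0.455,-0.833,0,0,0,0],[0,0,0,0,0,0],[0,0,0,0,0,0],[0,0,0,0,0,0]]' >/dev/null
python3 go.py .4725,.0093,.16 .4725,.0093,.058
```

```text
t 9.15 tcp [0.4722 0.0091 0.1627] yaw 5.54 tilt 0.1 open 1.003 ff 0.0 F [-0.3  0.3 -1.1]
.4725,.0093,.16 -> [-0.01  0.01  0.11] n>= 0.1
.4725,.0093,.058 -> [ 0.01 -0.    4.08] n>= 4.1
```

```bash
python3 -m pendant '[[0,0,0.7,0,0,0],[0,0,0.9,0,0,0],[0,0,0.9,0,0,0],[0,0,0.9,0,0,0],[0,0,0.78,0,0,0]]' >/dev/null
python3 -m pendant '[[0,0,0,0,0,0],[0,0,0,0,0,0],[0,0,0,0,0,0]]' >/dev/null
python3 go.py
python3 -m pendant '[[0,0,0,0,0,0],[0,0,0,0,0,0],[0,0,0,0,0,0],[0,0,0,0,0,0],[0,0,0,0,0,0]]' -1 30 >/dev/null
python3 -m pendant '[[0,0,0,0,0,0],[0,0,0,0,0,0],[0,0,0,0,0,0]]'
python3 -m pendant '[[0,0,-0.5,0,0,0],[0,0,-0.6,0,0,0],[0,0,-0.6,0,0,0],[0,0,-0.5,0,0,0],[0,0,0,0,0,0]]' 
python3 go.py .52,.09,.112 .52,.3548,.112 .52,.3548,.068
```

```text
t 9.82 tcp [0.4723 0.0093 0.0586] yaw 5.59 tilt 0.08 open 1.001 ff 0.0 F [0.5 0.5 0. ]
clock: 10.48
tool_pos: [0.4721, 0.0093, 0.0585]
eef_rot: [-0.049, 0.999, 0.001, 0.001]
contact_force: [-0.2, 2.5, 7.6]
opening: 0.697
finger_force: 29.9
clock: 10.9
tool_pos: [0.472, 0.0077, 0.1143]
eef_rot: [-0.048, 0.999, -0.0, 0.001]
contact_force: [0.4, 0.0, -5.0]
opening: 0.699
finger_force: 29.9
t 10.9 tcp [0.472  0.0077 0.1143] yaw 5.46 tilt 0.11 open 0.699 ff 29.9 F [ 0.4  0.  -5. ]
.52,.09,.112 -> [-2.22  3.09  0.09] n>= 3.1
.52,.3548,.112 -> [-1.01 10.54 -0.  ] n>= 10.5
.52,.3548,.068 -> [0.   0.   1.76] n>= 1.8
```

```bash
python3 -m pendant '[[-0.37,0.4,0,0,0,0],[-0.6,0.8,0,0,0,0],[-0.6,0.8,0,0,0,0],[-0.6,0.8,0,0,0,0],[-0.1,0.85,0,0,0,0]]' >/dev/null
python3 -m pendant '[[-0.1,0.85,0,0,0,0],[-0.1,0.85,0,0,0,0],[-0.1,0.85,0,0,0,0],[-0.1,0.85,0,0,0,0],[-0.1,0.85,0,0,0,0]]' >/dev/null
python3 -m pendant '[[-0.1,0.85,0,0,0,0],[-0.1,0.85,0,0,0,0],[-0.1,0.85,0,0,0,0],[-0.1,0.85,0,0,0,0],[-0.1,0.85,0,0,0,0]]' >/dev/null
python3 -m pendant '[[-0.1,0.85,0,0,0,0],[0,0.6,0,0,0,0],[0,0.1,0,0,0,0],[0,0,0,0,0,0],[0,0,0,0,0,0]]'
python3 go.py .52,.3548,.068
```

```text
clock: 12.57
tool_pos: [0.5222, 0.3554, 0.1121]
eef_rot: [-0.048, 0.999, -0.002, -0.001]
contact_force: [1.1, -0.2, -5.1]
opening: 0.7
finger_force: 29.9
t 12.57 tcp [0.5222 0.3554 0.1121] yaw 5.49 tilt 0.19 open 0.7 ff 29.9 F [ 1.1 -0.2 -5.1]
.52,.3548,.068 -> [ 0.09 -0.01  1.76] n>= 1.8
```

```bash
python3 -m pendant '[[0.08,0,0.5,0,0,0],[0,0,0.5,0,0,0],[0,0,0.5,0,0,0],[0,0,0.33,0,0,0],[0,0,0,0,0,0]]'
python3 -m pendant '[[0,0,0,0,0,0],[0,0,0,0,0,0],[0,0,0,0,0,0],[0,0,0,0,0,0],[0,0,0,0,0,0]]' 1
python3 -m pendant '[[0,0,-0.4,0,0,0],[0,0,-0.8,0,0,0],[0,0,-0.9,0,0,0],[0,0,-0.9,0,0,0],[0,0,-0.9,0,0,0]]' >/dev/null
python3 go.py .57,-.102,.165 .57,-.102,.088
```

```text
clock: 12.98
tool_pos: [0.5202, 0.356, 0.066]
eef_rot: [-0.048, 0.999, -0.001, -0.001]
contact_force: [0.6, -0.1, -5.1]
opening: 0.698
finger_force: 30.0
clock: 13.4
tool_pos: [0.5207, 0.3574, 0.0676]
eef_rot: [-0.048, 0.999, 0.0, 0.0]
contact_force: [0.4, 0.5, -0.1]
opening: 1.0
finger_force: 0.0
t 13.82 tcp [0.5204 0.3572 0.1666] yaw 5.53 tilt 0.03 open 0.999 ff 0.0 F [ 0.3  0.4 -0.7]
.57,-.102,.165 -> [ -0.21 -18.47   0.06] n>= 18.5
.57,-.102,.088 -> [ 0.   -0.    3.08] n>= 3.1
```

```bash
python3 -m pendant '[[-0.01,-0.923,0,0,0,0],[-0.01,-0.923,0,0,0,0],[-0.01,-0.923,0,0,0,0],[-0.01,-0.923,0,0,0,0],[-0.01,-0.923,0,0,0,0]]' >/dev/null
python3 -m pendant '[[-0.01,-0.923,0,0,0,0],[-0.01,-0.923,0,0,0,0],[-0.01,-0.923,0,0,0,0],[-0.01,-0.923,0,0,0,0],[-0.01,-0.923,0,0,0,0]]' >/dev/null
python3 -m pendant '[[-0.01,-0.923,0,0,0,0],[-0.01,-0.923,0,0,0,0],[-0.01,-0.923,0,0,0,0],[-0.01,-0.923,0,0,0,0],[-0.01,-0.923,0,0,0,0]]' >/dev/null
python3 -m pendant '[[-0.01,-0.923,0,0,0,0],[-0.01,-0.923,0,0,0,0],[-0.01,-0.923,0,0,0,0],[-0.01,-0.923,0,0,0,0],[-0.01,-0.923,0,0,0,0]]' >/dev/null
python3 -m pendant '[[0,0,0,0,0,0],[0,0,0,0,0,0],[0,0,0,0,0,0]]' >/dev/null
python3 go.py .57,-.102,.165 .57,-.102,.088
```

```text
t 15.73 tcp [ 0.57   -0.1006  0.1653] yaw 5.56 tilt 0.07 open 0.995 ff 0.0 F [ 0.2  0.3 -0. ]
.57,-.102,.165 -> [ 0.   -0.05  0.01] n>= 0.1
.57,-.102,.088 -> [ 0.   -0.    3.08] n>= 3.1
```

```bash
python3 -m pendant '[[0,-0.03,0.6,0,0,0],[0,0,0.8,0,0,0],[0,0,0.9,0,0,0],[0,0,0.78,0,0,0],[0,0,0,0,0,0]]' >/dev/null
python3 -m pendant '[[0,0,0,0,0,0],[0,0,0,0,0,0]]' >/dev/null
python3 go.py
python3 -m pendant '[[0,0,0,0,0,0],[0,0,0,0,0,0],[0,0,0,0,0,0],[0,0,0,0,0,0],[0,0,0,0,0,0]]' -1 20 >/dev/null
python3 -m pendant '[[0,0,0,0,0,0],[0,0,0,0,0,0],[0,0,0,0,0,0],[0,0,0,0,0,0]]'
python3 -m pendant '[[0,0,-0.5,0,0,0],[0,0,-0.6,0,0,0],[0,0,-0.6,0,0,0],[0,0,-0.5,0,0,0],[0,0,0,0,0,0]]' 
python3 go.py .57,.25,.142 .4207,.3526,.142
```

```text
t 16.32 tcp [ 0.5707 -0.1013  0.0888] yaw 5.61 tilt 0.09 open 0.999 ff 0.0 F [ 0.6 -0.1  0.4]
clock: 17.07
tool_pos: [0.57, -0.1023, 0.0878]
eef_rot: [-0.048, 0.999, 0.0, 0.0]
contact_force: [-0.1, 0.0, 2.5]
opening: 0.534
finger_force: 20.0
clock: 17.48
tool_pos: [0.571, -0.1027, 0.1444]
eef_rot: [-0.048, 0.999, -0.0, 0.002]
contact_force: [0.6, 0.1, -1.7]
opening: 0.533
finger_force: 20.0
t 17.48 tcp [ 0.571  -0.1027  0.1444] yaw 5.5 tilt 0.18 open 0.533 ff 20.0 F [ 0.6  0.1 -1.7]
.57,.25,.142 -> [-1.31 14.05  0.09] n>= 14.0
.4207,.3526,.142 -> [ 5.55  4.66 -0.02] n>= 5.6
```

```bash
python3 go.py .45,.2,.144 .4207,.3526,.144
```

```text
t 17.48 tcp [ 0.571  -0.1027  0.1444] yaw 5.5 tilt 0.18 open 0.533 ff 20.0 F [ 0.6  0.1 -1.7]
.45,.2,.144 -> [ 3.66 12.52 -0.  ] n>= 12.5
.4207,.3526,.144 -> [ 0.58  6.19 -0.01] n>= 6.2
```

```bash
python3 -m pendant '[[0.1,0.4,0,0,0,0],[0.3,0.7,0,0,0,0],[0.3,0.9,0,0,0,0],[0.3,0.9,0,0,0,0],[0.3,0.9,0,0,0,0]]' >/dev/null
python3 -m pendant '[[0.3,0.9,0,0,0,0],[0.3,0.9,0,0,0,0],[0.3,0.9,0,0,0,0],[0.3,0.9,0,0,0,0],[0.3,0.9,0,0,0,0]]' >/dev/null
python3 -m pendant '[[0.3,0.9,0,0,0,0],[0.3,0.9,0,0,0,0],[0.1,0.9,0,0,0,0],[0.1,0.9,0,0,0,0],[0.1,0.9,0,0,0,0]]' >/dev/null
python3 -m pendant '[[0,0,0,0,0,0],[0,0,0,0,0,0]]' >/dev/null
python3 go.py .4207,.3526,.144
```

```text
t 18.9 tcp [0.4453 0.2089 0.1418] yaw 5.75 tilt 0.11 open 0.538 ff 20.0 F [-0.2 -1.3 -3.5]
.4207,.3526,.144 -> [ 0.4   5.82 -0.08] n>= 5.8
```

```bash
python3 -m pendant '[[0.06,0.9,0,0,0,0],[0.06,0.9,0,0,0,0],[0.06,0.9,0,0,0,0],[0.06,0.9,0,0,0,0],[0.06,0.9,0,0,0,0]]' >/dev/null
python3 -m pendant '[[0.06,0.8,0,0,0,0],[0.04,0.5,0,0,0,0],[0,0,0,0,0,0],[0,0,0,0,0,0]]' >/dev/null
python3 go.py .4207,.3526,.144
python3 -m pendant '[[0,0,0.5,0,0,0],[0,0,0.5,0,0,0],[0,0,0.5,0,0,0],[0,0,0.33,0,0,0],[0,0,0,0,0,0]]'
python3 -m pendant '[[0,0,0,0,0,0],[0,0,0,0,0,0],[0,0,0,0,0,0],[0,0,0,0,0,0],[0,0,0,0,0,0]]' 1
python3 -m pendant '[[0,0,-0.4,0,0,0],[0,0,-0.8,0,0,0],[0,0,-0.9,0,0,0],[0,0,-0.9,0,0,0],[0,0,0,0,0,0]]' >/dev/null
python3 go.py .4207,.0,.17 .575,.0,.17
python3 - <<'E'
from h import *
snap("scene",2)
E
```

```text
t 19.65 tcp [0.4229 0.3492 0.1421] yaw 5.52 tilt 0.13 open 0.535 ff 20.0 F [-0.  -0.7 -2.2]
.4207,.3526,.144 -> [ 0.08  0.15 -0.08] n>= 0.1
clock: 20.07
tool_pos: [0.4231, 0.3483, 0.0959]
eef_rot: [-0.047, 0.999, -0.001, -0.001]
contact_force: [1.1, 0.2, -2.0]
opening: 0.533
finger_force: 20.0
clock: 20.48
tool_pos: [0.4234, 0.3506, 0.0975]
eef_rot: [-0.048, 0.999, 0.0, 0.0]
contact_force: [0.9, -0.4, 0.2]
opening: 0.887
finger_force: 0.0
t 20.9 tcp [0.425  0.3524 0.1765] yaw 5.51 tilt 0.46 open 0.997 ff 0.0 F [0.6 1.4 0.8]
.4207,.0,.17 -> [  1.52 -14.02   0.18] n>= 14.0
.575,.0,.17 -> [-6.14 -0.59  0.03] n>= 6.1
```

View pics/scene2.png

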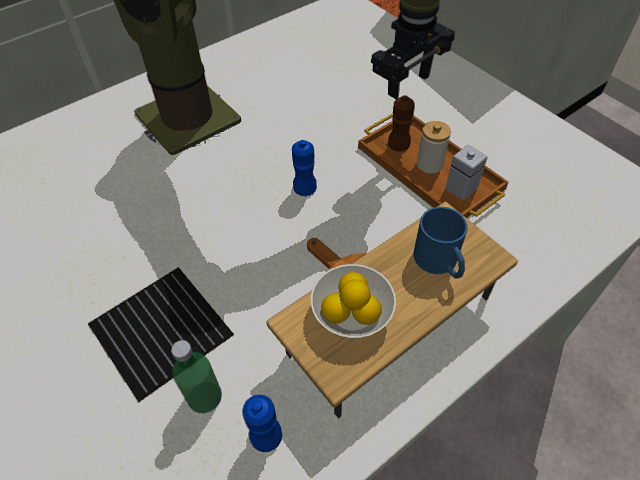

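The picture shows the mill at (401,125), the jar at (433,148) and the tin at (466,172), all upright on the tray. The blue mill at (304,165) is untouched and the board's handle at (325,253) is free.

```bash
python3 - <<'E'
from h import *
p,d,w=snap("top",3)
x,y,z=w[...,0],w[...,1],w[...,2]
b=(z>.011)&(z<.026)&(x>.52)&(x<.6)&(abs(y)<.03);B=w[b];t=np.polyfit(B[:,0],B[:,1],1)
print('handle yaw',np.degrees(np.arctan(t[0])),'y at .575',np.polyval(t,.575),len(B))
E
python3 -m pendant '[[-0.3,-0.92,0,0,0,0.014],[-0.3,-0.92,0,0,0,0],[-0.3,-0.92,0,0,0,0],[-0.3,-0.92,0,0,0,0],[-0.3,-0.92,0,0,0,0]]' >/dev/null
python3 -m pendant '[[-0.3,-0.92,0,0,0,0],[-0.3,-0.92,0,0,0,0],[-0.3,-0.92,0,0,0,0],[-0.3,-0.92,0,0,0,0],[-0.3,-0.92,0,0,0,0]]' >/dev/null
python3 -m pendant '[[-0.3,-0.92,0,0,0,0],[-0.3,-0.92,0,0,0,0],[-0.3,-0.92,0,0,0,0],[-0.3,-0.92,0,0,0,0],[-0.3,-0.92,0,0,0,0]]' >/dev/null
python3 -m pendant '[[0,0,0,0,0,0],[0,0,0,0,0,0],[0,0,0,0,0,0]]' >/dev/null
python3 go.py .575,.0,.17 .575,0,.005
```

```text
handle yaw 4.495148168459128 y at .575 -0.00040369864690225493 491
t 22.5 tcp [0.5536 0.0133 0.1713] yaw 3.05 tilt 0.11 open 1.001 ff 0.0 F [-0.8  0.7 -0.2]
.575,.0,.17 -> [-0.82 -0.58  0.05] n>= 0.8
.575,0,.005 -> [-0.01 -0.01  6.6 ] n>= 6.6
```

```bash
python3 -m pendant '[[-0.4,-0.3,0.5,0,0,-0.003],[-0.4,-0.28,0.9,0,0,0],[0,0,0.9,0,0,0],[0,0,0.9,0,0,0],[0,0,0.9,0,0,0]]' >/dev/null
python3 -m pendant '[[0,0,0.9,0,0,0],[0,0,0.7,0,0,0],[0,0,0.3,0,0,0],[0,0,0,0,0,0],[0,0,0,0,0,0]]' >/dev/null
python3 go.py .575,0,.005
```

```text
t 23.33 tcp [0.5751 0.0002 0.0221] yaw 3.64 tilt 0.04 open 0.999 ff 0.0 F [-0.2 -0.1  0.5]
.575,0,.005 -> [ 0.01 -0.01  0.69] n>= 0.7
```

Lower the rest, close at 60 N, and lift in small steps.

```bash
python3 -m pendant '[[0,0,0.3,0,0,0],[0,0,0.3,0,0,0],[0,0,0,0,0,0],[0,0,0,0,0,0]]' 
python3 -m pendant '[[0,0,0,0,0,0],[0,0,0,0,0,0],[0,0,0,0,0,0],[0,0,0,0,0,0],[0,0,0,0,0,0]]' -1 60 >/dev/null
python3 -m pendant '[[0,0,0,0,0,0],[0,0,0,0,0,0],[0,0,0,0,0,0],[0,0,0,0,0,0],[0,0,0,0,0,0]]'
python3 -m pendant '[[0,0,-0.2,0,0,0],[0,0,-0.3,0,0,0],[0,0,-0.3,0,0,0],[0,0,-0.3,0,0,0],[0,0,0,0,0,0]]'
python3 go.py
python3 - <<'E'
from h import *
p,d,w=snap("top",4)
x,y,z=w[...,0],w[...,1],w[...,2]
b=(z>.005)&(z<.08)&(x>.61)&(x<.676)&(abs(y-.006)<.06)
B=w[b];c=np.linalg.lstsq(np.c_[B[:,:2],np.ones(len(B))],B[:,2],rcond=None)[0];print('tilt slopes',c,len(B),'z at center',c@[.69,.006,1])
E
```

```text
clock: 23.67
tool_pos: [0.5752, -0.0011, 0.0069]
eef_rot: [-0.031, 1.0, 0.0, -0.0]
contact_force: [-0.8, -0.4, -0.5]
opening: 0.999
finger_force: 0.0
clock: 24.5
tool_pos: [0.5753, -0.0006, 0.007]
eef_rot: [-0.031, 1.0, 0.0, 0.0]
contact_force: [-0.0, 1.5, 0.7]
opening: 0.333
finger_force: 59.8
clock: 24.92
tool_pos: [0.5762, -0.0012, 0.0362]
eef_rot: [-0.031, 1.0, 0.0, 0.001]
contact_force: [0.9, 0.3, -3.3]
opening: 0.327
finger_force: 59.8
t 24.92 tcp [ 0.5762 -0.0012  0.0362] yaw 3.52 tilt 0.14 open 0.327 ff 59.8 F [ 0.9  0.3 -3.3]
tilt slopes [-0.0138145  -0.00852136  0.05519933] 358 z at center 0.045616194035018154
```

```bash
python3 go.py .485,-.05,.036 .393,-.3515,.036 .393,-.3515,.011
python3 -m pendant '[[0.3,-0.2,0,0,0,0],[0.6,-0.4,0,0,0,0],[0.7,-0.4,0,0,0,0],[0.7,-0.4,0,0,0,0],[0.7,-0.4,0,0,0,0]]' >/dev/null
python3 -m pendant '[[0.7,-0.4,0,0,0,0],[0.2,-0.6,0,0,0,0],[0.2,-0.7,0,0,0,0],[0.2,-0.7,0,0,0,0],[0.2,-0.7,0,0,0,0]]' >/dev/null
python3 go.py .393,-.3515,.036 .393,-.3515,.011
```

```text
t 24.97 tcp [ 0.5759 -0.0012  0.0356] yaw 3.52 tilt 0.1 open 0.331 ff 59.8 F [ 0.1  0.2 -3.6]
.485,-.05,.036 -> [ 3.75 -1.72 -0.02] n>= 3.7
.393,-.3515,.036 -> [  4.41 -11.81  -0.01] n>= 11.8
.393,-.3515,.011 -> [ 0. -0.  1.] n>= 1.0
t 25.8 tcp [ 0.4694 -0.1312  0.0343] yaw 3.55 tilt 0.07 open 0.333 ff 59.8 F [ 0.1 -0.5 -3.6]
.393,-.3515,.036 -> [ 3.6  -8.6  -0.06] n>= 8.6
.393,-.3515,.011 -> [-0. -0.  1.] n>= 1.0
```

```bash
python3 -m pendant '[[0.3,-0.7,0,0,0,0],[0.3,-0.7,0,0,0,0],[0.3,-0.7,0,0,0,0],[0.3,-0.7,0,0,0,0],[0.3,-0.7,0,0,0,0]]' >/dev/null
python3 -m pendant '[[0.3,-0.7,0,0,0,0],[0.3,-0.7,0,0,0,0],[0.3,-0.7,0,0,0,0],[0.3,-0.7,0,0,0,0],[0.3,-0.7,0,0,0,0]]' >/dev/null
python3 -m pendant '[[0.3,-0.5,0,0,0,0],[0,0,0,0,0,0],[0,0,0,0,0,0],[0,0,0,0,0,0]]' >/dev/null
python3 go.py .393,-.3515,.036
python3 - <<'E'
from h import *
p,d,w=snap("top",5);x,y,z=w[...,0],w[...,1],w[...,2]
h=cv2.cvtColor(p,cv2.COLOR_BGR2HSV)
m=(z>.025)&(z<.07)&(h[...,0]<20)&(h[...,1]>100)&(x>.44)&(x<.64)&(abs(y+.35)<.13)
m=cv2.morphologyEx(m.astype(np.uint8),cv2.MORPH_OPEN,np.ones((3,3)))
B=w[m>0];c=np.linalg.lstsq(np.c_[B[:,:2],np.ones(len(B))],B[:,2],rcond=None)[0]
print('mean z',B[:,2].mean(),'slopes',c[:2],len(B))
C=max(cv2.findContours(m,cv2.RETR_EXTERNAL,cv2.CHAIN_APPROX_NONE)[0],key=len)[:,0]
E=w[C[:,1],C[:,0]];E=E[E[:,0]>.46];print('disc',circ(E),'enclosing',cv2.minEnclosingCircle((B[B[:,0]>.44][:,:2]).astype(np.float32)))
E
```

```text
t 26.97 tcp [ 0.3999 -0.3214  0.0343] yaw 3.59 tilt 0.08 open 0.333 ff 59.8 F [ 0.2  1.2 -3. ]
.393,-.3515,.036 -> [ 0.35 -1.19 -0.07] n>= 1.2
mean z 0.04303541836512128 slopes [-0.0225005  -0.00243293] 4977
disc (np.float64(0.5126457459053664), np.float64(-0.31135027730848486), np.float64(0.08355027109333525)) enclosing ((0.5121389627456665, -0.312138170003891), 0.08577349036931992)
```

```bash
python3 -m pendant '[[0.09,-0.44,0,0,0,0],[0.09,-0.44,0,0,0,0],[0.08,-0.43,0,0,0,0],[0,0,0,0,0,0],[0,0,0,0,0,0]]' >/dev/null
python3 - <<'E'
from h import *
p,d,w=snap("top",6);x,y,z=w[...,0],w[...,1],w[...,2]
h=cv2.cvtColor(p,cv2.COLOR_BGR2HSV)
m=(z>.025)&(z<.07)&(h[...,0]<20)&(h[...,1]>100)&(x>.41)&(x<.64)&(abs(y+.35)<.13)
m=cv2.morphologyEx(m.astype(np.uint8),cv2.MORPH_OPEN,np.ones((3,3)))
C=max(cv2.findContours(m,cv2.RETR_EXTERNAL,cv2.CHAIN_APPROX_NONE)[0],key=len)[:,0]
E=w[C[:,1],C[:,0]];E=E[E[:,0]>.455];print('disc',circ(E))
E
python3 go.py
python3 -m pendant '[[0,0,0.3,0,0,0],[0,0,0.3,0,0,0],[0,0,0.25,0,0,0],[0,0,0.1,0,0,0],[0,0,0,0,0,0]]'
```

```text
disc (np.float64(0.508191051376305), np.float64(-0.34477607497059487), np.float64(0.08341366797002861))
t 27.48 tcp [ 0.3959 -0.3541  0.0344] yaw 3.64 tilt 0.07 open 0.331 ff 59.8 F [ 0.1 -0.4 -2.2]
clock: 27.9
tool_pos: [0.3955, -0.3547, 0.0102]
eef_rot: [-0.032, 1.0, 0.0, -0.0]
contact_force: [-0.6, -0.7, -1.7]
opening: 0.331
finger_force: 59.8
```

```bash
python3 -m pendant '[[0,0,0.03,0,0,0],[0,0,0,0,0,0],[0,0,0,0,0,0],[0,0,0,0,0,0],[0,0,0,0,0,0]]' 0.0
python3 -m pendant '[[0,0,0,0,0,0],[0,0,0,0,0,0],[0,0,0,0,0,0]]' 1
python3 -m pendant '[[0,0,-0.4,0,0,0],[0,0,-0.9,0,0,0],[0,0,-0.9,0,0,0],[0,0,-0.9,0,0,0],[0,0,-0.9,0,0,0]]' >/dev/null
python3 -m pendant '[[0,0,-0.9,0,0,0],[0,0,-0.9,0,0,0],[0,0,-0.9,0,0,0],[0,0,0,0,0,0],[0,0,0,0,0,0]]' >/dev/null
python3 go.py
python3 - <<'E'
from h import *
p,d,w=snap("top",7);x,y,z=w[...,0],w[...,1],w[...,2]
h=cv2.cvtColor(p,cv2.COLOR_BGR2HSV)
m=(z>.01)&(z<.05)&(h[...,0]<20)&(h[...,1]>100)&(x>.41)&(x<.64)&(abs(y+.35)<.13)
m=cv2.morphologyEx(m.astype(np.uint8),cv2.MORPH_OPEN,np.ones((3,3)))
B=w[m>0];c=np.linalg.lstsq(np.c_[B[:,:2],np.ones(len(B))],B[:,2],rcond=None)[0];print('z',B[:,2].mean(),'slopes',c[:2])
C=max(cv2.findContours(m,cv2.RETR_EXTERNAL,cv2.CHAIN_APPROX_NONE)[0],key=len)[:,0]
E=w[C[:,1],C[:,0]];E=E[E[:,0]>.455];print('disc',circ(E))
k=(abs(x-.52)<.16)&(abs(y-.355)<.08)&(z>.1);
for nm,x0,b in(("mill",.42,(.144,.16)),("jar",.52,(.122,.135)),("tin",.62,(.118,.128))):
    q=(np.hypot(x-x0,y-.355)<.05)&(z>b[0])&(z<b[1]);print(nm,np.nanmean(w[q],0),q.sum())
E
```

```text
clock: 28.32
tool_pos: [0.3956, -0.3557, 0.0101]
eef_rot: [-0.031, 1.0, -0.0, 0.0]
contact_force: [-0.5, 1.3, 0.5]
opening: 0.5
finger_force: 0.0
clock: 28.57
tool_pos: [0.3954, -0.3556, 0.01]
eef_rot: [-0.031, 1.0, 0.0, 0.0]
contact_force: [-0.5, -1.0, 0.2]
opening: 0.699
finger_force: 0.0
t 29.4 tcp [ 0.3957 -0.3561  0.179 ] yaw 3.52 tilt 0.16 open 0.997 ff 0.0 F [-0.1 -0.1 -0.1]
z 0.021181695805834608 slopes [-0.00088477 -0.00283553]
disc (np.float64(0.5077240388586367), np.float64(-0.3447793326516199), np.float64(0.08389586092316657))
mill [0.42294795 0.34719805 0.14873204] 58
jar [0.51974981 0.35373964 0.12728459] 76
tin [0.61976179 0.35402779 0.12197084] 59
```

View pics/top7.png

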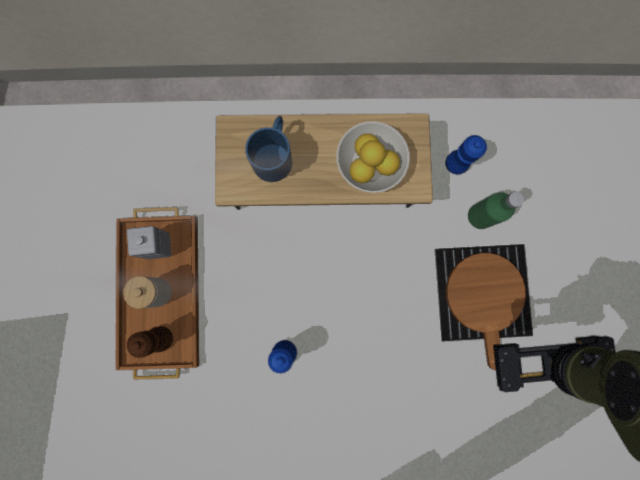

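The board lies flat at (486,292), centred on the mat. The mill (141,344), the jar (141,292) and the tin (146,240) stand on the tray, and nothing else has moved.

```bash
python3 go.py .5,0,.18 .423,.348,.18
python3 -m pendant '[[-0.24,0.9,0,0,0,-0.011],[-0.32,0.9,0,0,0,0],[-0.32,0.9,0,0,0,0],[-0.32,0.9,0,0,0,0],[-0.32,0.9,0,0,0,0]]' >/dev/null
python3 -m pendant '[[-0.32,0.9,0,0,0,0],[-0.32,0.9,0,0,0,0],[-0.32,0.9,0,0,0,0],[-0.32,0.9,0,0,0,0],[-0.32,0.9,0,0,0,0]]' >/dev/null
python3 -m pendant '[[-0.32,0.9,0,0,0,0],[-0.32,0.9,0,0,0,0],[-0.32,0.9,0,0,0,0],[-0.32,0.9,0,0,0,0],[-0.32,0.9,0,0,0,0]]' >/dev/null
python3 go.py .423,.348,.18
```

```text
t 29.45 tcp [ 0.395  -0.3557  0.1778] yaw 3.53 tilt 0.03 open 0.999 ff 0.0 F [-0.3  0.4 -0.7]
.5,0,.18 -> [-5.07 13.94 -0.1 ] n>= 13.9
.423,.348,.18 -> [ 2.22 14.08 -0.01] n>= 14.1
t 30.7 tcp [ 0.4802 -0.0074  0.1763] yaw 5.54 tilt 0.17 open 0.998 ff 0.0 F [-0.2  0.7  0.5]
.423,.348,.18 -> [ 0.91 14.37 -0.15] n>= 14.4
```

```bash
python3 -m pendant '[[0.06,0.9,0,0,0,0],[0.06,0.9,0,0,0,0],[0.06,0.9,0,0,0,0],[0.06,0.9,0,0,0,0],[0.06,0.9,0,0,0,0]]' >/dev/null
python3 -m pendant '[[0.06,0.9,0,0,0,0],[0.06,0.9,0,0,0,0],[0.06,0.9,0,0,0,0],[0.06,0.9,0,0,0,0],[0.06,0.9,0,0,0,0]]' >/dev/null
python3 -m pendant '[[0.06,0.9,0,0,0,0],[0.06,0.9,0,0,0,0],[0.06,0.9,0,0,0,0],[0.06,0.9,0,0,0,0],[0.06,0.9,0,0,0,0]]' >/dev/null
python3 -m pendant '[[0.0,0.6,0,0,0,0],[0,0,0,0,0,0],[0,0,0,0,0,0],[0,0,0,0,0,0]]' >/dev/null
python3 go.py .423,.348,.18 .423,.348,.0965
```

```text
t 32.28 tcp [0.4251 0.338  0.1768] yaw 5.44 tilt 0.17 open 0.999 ff 0.0 F [ 0.1 -0.7 -0.2]
.423,.348,.18 -> [ 0.04  0.41 -0.13] n>= 0.4
.423,.348,.0965 -> [-0.    0.01  3.34] n>= 3.3
```

```bash
python3 -m pendant '[[0.03,0.3,0,0,0,0],[0.03,0.12,0.6,0,0,0],[0,0,0.9,0,0,0],[0,0,0.9,0,0,0],[0,0,0.8,0,0,0]]' >/dev/null
python3 -m pendant '[[0,0,0,0,0,0],[0,0,0,0,0,0],[0,0,0,0,0,0]]' >/dev/null
python3 go.py
python3 -m pendant '[[0,0,0,0,0,0],[0,0,0,0,0,0],[0,0,0,0,0,0],[0,0,0,0,0,0],[0,0,0,0,0,0]]' -1 20 >/dev/null
python3 -m pendant '[[0,0,0,0,0,0],[0,0,0,0,0,0],[0,0,0,0,0,0],[0,0,0,0,0,0]]'
python3 go.py
python3 -m pendant '[[0,0,-0.4,0,0,0],[0,0,-0.5,0,0,0],[0,0,-0.6,0,0,0],[0,0,-0.4,0,0,0],[0,0,0,0,0,0]]' 
python3 go.py .45,.2,.144 .5697,-.102,.144
```

```text
t 32.95 tcp [0.4229 0.3506 0.0984] yaw 5.48 tilt 0.07 open 0.995 ff 0.0 F [ 0.3 -0.7  0.7]
clock: 33.7
tool_pos: [0.4224, 0.3503, 0.0976]
eef_rot: [-0.048, 0.999, -0.0, 0.0]
contact_force: [-0.4, -1.0, 2.6]
opening: 0.535
finger_force: 20.0
t 33.7 tcp [0.4224 0.3503 0.0976] yaw 5.51 tilt 0.02 open 0.535 ff 20.0 F [-0.4 -1.   2.6]
clock: 34.12
tool_pos: [0.4231, 0.3517, 0.1471]
eef_rot: [-0.048, 0.999, 0.001, 0.001]
contact_force: [0.9, 0.8, -2.9]
opening: 0.533
finger_force: 20.0
t 34.12 tcp [0.4231 0.3517 0.1471] yaw 5.52 tilt 0.23 open 0.533 ff 20.0 F [ 0.9  0.8 -2.9]
.45,.2,.144 -> [-0.49 -6.14  0.11] n>= 6.1
.5697,-.102,.144 -> [ -3.6  -12.48  -0.03] n>= 12.5
```

```bash
python3 -m pendant '[[-0.03,-0.4,0,0,0,0],[-0.06,-0.7,0,0,0,0],[-0.07,-0.85,0,0,0,0],[-0.07,-0.85,0,0,0,0],[-0.07,-0.85,0,0,0,0]]' >/dev/null
python3 -m pendant '[[-0.07,-0.85,0,0,0,0],[-0.07,-0.85,0,0,0,0],[-0.27,-0.85,0,0,0,0],[-0.27,-0.85,0,0,0,0],[-0.27,-0.85,0,0,0,0]]' >/dev/null
python3 -m pendant '[[-0.27,-0.85,0,0,0,0],[-0.27,-0.85,0,0,0,0],[-0.27,-0.85,0,0,0,0],[-0.27,-0.85,0,0,0,0],[-0.27,-0.85,0,0,0,0]]' >/dev/null
python3 -m pendant '[[-0.27,-0.85,0,0,0,0],[-0.27,-0.85,0,0,0,0],[-0.27,-0.85,0,0,0,0],[-0.27,-0.85,0,0,0,0],[-0.27,-0.85,0,0,0,0]]' >/dev/null
python3 -m pendant '[[-0.2,-0.6,0,0,0,0],[-0.14,-0.4,0,0,0,0],[0,0,0,0,0,0],[0,0,0,0,0,0],[0,0,0,0,0,0]]' >/dev/null
python3 go.py .5702,-.102,.144
```

```text
t 36.2 tcp [ 0.5701 -0.0705  0.1447] yaw 5.63 tilt 0.1 open 0.535 ff 20.0 F [-0.5 -0.1 -2.1]
.5702,-.102,.144 -> [ 0.12 -1.25  0.02] n>= 1.3
```

```bash
python3 -m pendant '[[0.04,-0.5,0,0,0,0],[0.04,-0.45,0,0,0,0],[0.04,-0.3,0,0,0,0],[0,0,0,0,0,0],[0,0,0,0,0,0]]' >/dev/null
python3 go.py .57,-.102,.0885
python3 -m pendant '[[0,0,0.5,0,0,0],[0,0,0.5,0,0,0],[0,0,0.5,0,0,0],[0,0,0.4,0,0,0],[0,0,0,0,0,0]]'
python3 go.py .57,-.102,.0885
```

```text
t 36.62 tcp [ 0.5707 -0.1046  0.1449] yaw 5.42 tilt 0.02 open 0.534 ff 20.0 F [-0.5 -1.  -2. ]
.57,-.102,.0885 -> [0.02 0.11 2.26] n>= 2.3
clock: 37.03
tool_pos: [0.5697, -0.1028, 0.0957]
eef_rot: [-0.049, 0.999, 0.0, -0.002]
contact_force: [-0.5, 0.2, -2.3]
opening: 0.533
finger_force: 20.0
t 37.03 tcp [ 0.5697 -0.1028  0.0957] yaw 5.57 tilt 0.19 open 0.533 ff 20.0 F [-0.5  0.2 -2.3]
.57,-.102,.0885 -> [-0.02  0.03  0.29] n>= 0.3
```

```bash
python3 -m pendant '[[0,0,0.15,0,0,0],[0,0,0.13,0,0,0],[0,0,0,0,0,0],[0,0,0,0,0,0]]'
python3 -m pendant '[[0,0,0,0,0,0],[0,0,0,0,0,0],[0,0,0,0,0,0],[0,0,0,0,0,0],[0,0,0,0,0,0]]' 1
python3 -m pendant '[[0,0,-0.4,0,0,0],[0,0,-0.8,0,0,0],[0,0,-0.9,0,0,0],[0,0,-0.9,0,0,0],[0,0,-0.2,0,0,0]]' >/dev/null
python3 go.py .52,.355,.165 .52,.355,.067
```

```text
clock: 37.37
tool_pos: [0.5712, -0.1035, 0.0907]
eef_rot: [-0.048, 0.999, 0.0, 0.0]
contact_force: [-0.3, 0.3, -2.8]
opening: 0.535
finger_force: 20.0
clock: 37.78
tool_pos: [0.5712, -0.1035, 0.0908]
eef_rot: [-0.048, 0.999, -0.0, 0.0]
contact_force: [-0.3, 0.1, 0.3]
opening: 0.893
finger_force: 0.0
t 38.2 tcp [ 0.5731 -0.1033  0.1744] yaw 5.52 tilt 0.35 open 1.001 ff 0.0 F [ 0.5  0.7 -0.2]
.52,.355,.165 -> [ 0.35 18.45  0.36] n>= 18.5
.52,.355,.067 -> [0.02 0.   3.92] n>= 3.9
```

```bash
python3 -m pendant '[[0.02,0.9,0,0,0,0],[0.02,0.9,0,0,0,0],[0.02,0.9,0,0,0,0],[0.02,0.9,0,0,0,0],[0.02,0.9,0,0,0,0]]' >/dev/null
python3 -m pendant '[[0.02,0.9,0,0,0,0],[0.02,0.9,0,0,0,0],[0.02,0.9,0,0,0,0],[0.02,0.9,0,0,0,0],[0.02,0.9,0,0,0,0]]' >/dev/null
python3 -m pendant '[[0.02,0.9,0,0,0,0],[0.02,0.9,0,0,0,0],[0.02,0.9,0,0,0,0],[0.02,0.9,0,0,0,0],[0.02,0.9,0,0,0,0]]' >/dev/null
python3 -m pendant '[[0.02,0.9,0,0,0,0],[0.02,0.9,0,0,0,0],[0.02,0.9,0,0,0,0],[0.02,0.9,0,0,0,0],[0.02,0.9,0,0,0,0]]' >/dev/null
python3 -m pendant '[[0.0,0.3,0,0,0,0],[0,0,0,0,0,0],[0,0,0,0,0,0],[0,0,0,0,0,0]]' >/dev/null
python3 go.py .52,.355,.165 .52,.355,.0675
python3 - <<'E'
from h import *
p,d,w=snap("top",8);x,y,z=w[...,0],w[...,1],w[...,2]
q=(np.hypot(x-.57,y+.102)<.05)&(z>.136)&(z<.15);print('mill',np.nanmean(w[q],0),q.sum(),'start .5695 -.1027 .1408')
E
```

```text
t 40.2 tcp [0.5176 0.3485 0.1702] yaw 5.4 tilt 0.14 open 0.999 ff 0.0 F [-0.5 -0.3  0.7]
.52,.355,.165 -> [-0.12  0.25  0.21] n>= 0.3
.52,.355,.0675 -> [-0.    0.01  3.9 ] n>= 3.9
mill [ 0.57078591 -0.10647251  0.14115455] 54 start .5695 -.1027 .1408
```

```bash
python3 -m pendant '[[-0.1,0.25,0,0,0,0],[0,0,0.8,0,0,0],[0,0,0.9,0,0,0],[0,0,0.9,0,0,0],[0,0,0.9,0,0,0]]' >/dev/null
python3 -m pendant '[[0,0,0.6,0,0,0],[0,0,0,0,0,0],[0,0,0,0,0,0],[0,0,0,0,0,0]]' >/dev/null
python3 go.py
python3 -m pendant '[[0,0,0,0,0,0],[0,0,0,0,0,0],[0,0,0,0,0,0],[0,0,0,0,0,0],[0,0,0,0,0,0]]' -1 30 >/dev/null
python3 -m pendant '[[0,0,0,0,0,0],[0,0,0,0,0,0],[0,0,0,0,0,0],[0,0,0,0,0,0]]' >/dev/null
python3 go.py
python3 -m pendant '[[0,0,-0.4,0,0,0],[0,0,-0.5,0,0,0],[0,0,-0.6,0,0,0],[0,0,-0.4,0,0,0],[0,0,0,0,0,0]]' >/dev/null
python3 go.py .52,.12,.116 .4725,.0093,.116
```

```text
t 41.0 tcp [0.5197 0.3578 0.069 ] yaw 5.49 tilt 0.1 open 1.005 ff 0.0 F [-0.1 -0.2 -0.1]
t 41.75 tcp [0.5193 0.3567 0.0685] yaw 5.49 tilt 0.07 open 0.7 ff 30.0 F [-0.8 -2.9  5.8]
t 42.17 tcp [0.5199 0.3589 0.1182] yaw 5.53 tilt 0.28 open 0.7 ff 30.0 F [-0.5  0.6 -4.3]
.52,.12,.116 -> [ 0.92 -9.51  0.05] n>= 9.5
.4725,.0093,.116 -> [ 2.32 -4.22 -0.02] n>= 4.2
```

```bash
python3 -m pendant '[[0.04,-0.4,0,0,0,0],[0.08,-0.7,0,0,0,0],[0.09,-0.85,0,0,0,0],[0.09,-0.85,0,0,0,0],[0.09,-0.85,0,0,0,0]]' >/dev/null
python3 -m pendant '[[0.09,-0.85,0,0,0,0],[0.09,-0.85,0,0,0,0],[0.09,-0.85,0,0,0,0],[0.09,-0.85,0,0,0,0],[0.09,-0.85,0,0,0,0]]' >/dev/null
python3 -m pendant '[[0.09,-0.85,0,0,0,0],[0.09,-0.85,0,0,0,0],[0.4,-0.7,0,0,0,0],[0.4,-0.7,0,0,0,0],[0.4,-0.7,0,0,0,0]]' >/dev/null
python3 -m pendant '[[0.4,-0.7,0,0,0,0],[0.4,-0.7,0,0,0,0],[0,0,0,0,0,0],[0,0,0,0,0,0],[0,0,0,0,0,0]]' >/dev/null
python3 go.py .4725,.0093,.116
```

```text
t 43.83 tcp [0.4755 0.0245 0.1153] yaw 5.52 tilt 0.06 open 0.696 ff 30.0 F [ 0.2  0.1 -3.7]
.4725,.0093,.116 -> [ 0.18 -0.59 -0.03] n>= 0.6
```

```bash
python3 -m pendant '[[0.09,-0.3,0,0,0,0],[0.09,-0.3,0,0,0,0],[0,0,0,0,0,0],[0,0,0,0,0,0]]' >/dev/null
python3 go.py .4725,.0093,.0585
python3 -m pendant '[[0,0,0.5,0,0,0],[0,0,0.6,0,0,0],[0,0,0.5,0,0,0],[0,0,0.4,0,0,0],[0,0,0.15,0,0,0]]'  >/dev/null
python3 -m pendant '[[0,0,0,0,0,0],[0,0,0,0,0,0]]' 
python3 go.py .4725,.0093,.0585
```

```text
t 44.17 tcp [0.472  0.0081 0.1154] yaw 5.46 tilt 0.03 open 0.693 ff 30.0 F [-0.1  0.7 -5.2]
.4725,.0093,.0585 -> [-0.03  0.05  2.27] n>= 2.3
clock: 44.75
tool_pos: [0.4724, 0.0091, 0.0619]
eef_rot: [-0.048, 0.999, 0.0, 0.0]
contact_force: [0.1, -0.3, -5.7]
opening: 0.699
finger_force: 30.0
t 44.75 tcp [0.4724 0.0091 0.0619] yaw 5.55 tilt 0.03 open 0.699 ff 30.0 F [ 0.1 -0.3 -5.7]
.4725,.0093,.0585 -> [-0.    0.01  0.14] n>= 0.1
```

```bash
python3 -m pendant '[[0,0,0.08,0,0,0],[0,0,0,0,0,0],[0,0,0,0,0,0]]'
python3 -m pendant '[[0,0,0,0,0,0],[0,0,0,0,0,0],[0,0,0,0,0,0],[0,0,0,0,0,0],[0,0,0,0,0,0]]' 1
python3 -m pendant '[[0,0,-0.4,0,0,0],[0,0,-0.8,0,0,0],[0,0,-0.9,0,0,0],[0,0,-0.9,0,0,0],[0,0,-0.9,0,0,0]]' >/dev/null
python3 -m pendant '[[0,0,-0.5,0,0,0],[0,0,0,0,0,0]]' >/dev/null
python3 go.py .6198,.3565,.165 .6198,.3565,.07
```

```text
clock: 45.0
tool_pos: [0.4728, 0.009, 0.0604]
eef_rot: [-0.048, 0.999, 0.0, 0.001]
contact_force: [-0.5, -0.5, 1.8]
opening: 0.7
finger_force: 30.0
clock: 45.42
tool_pos: [0.4723, 0.0088, 0.0598]
eef_rot: [-0.048, 0.999, 0.0, 0.0]
contact_force: [0.3, -0.3, 0.5]
opening: 1.0
finger_force: 0.0
t 46.0 tcp [0.4736 0.0089 0.1719] yaw 5.49 tilt 0.27 open 0.998 ff 0.0 F [0.4 0.8 0.2]
.6198,.3565,.165 -> [-7.15 13.28  0.31] n>= 13.3
.6198,.3565,.07 -> [ 0.02 -0.    3.8 ] n>= 3.8
```

```bash
python3 -m pendant '[[-0.45,0.83,0,0,0,0],[-0.45,0.83,0,0,0,0],[-0.45,0.83,0,0,0,0],[-0.45,0.83,0,0,0,0],[-0.45,0.83,0,0,0,0]]' >/dev/null
python3 -m pendant '[[-0.45,0.83,0,0,0,0],[-0.45,0.83,0,0,0,0],[-0.45,0.83,0,0,0,0],[-0.45,0.83,0,0,0,0],[-0.45,0.83,0,0,0,0]]' >/dev/null
python3 -m pendant '[[-0.45,0.83,0,0,0,0],[-0.45,0.83,0,0,0,0],[-0.45,0.83,0,0,0,0],[-0.45,0.83,0,0,0,0],[-0.45,0.83,0,0,0,0]]' >/dev/null
python3 -m pendant '[[-0.4,0.8,0,0,0,0],[0,0,0,0,0,0],[0,0,0,0,0,0],[0,0,0,0,0,0]]' >/dev/null
python3 go.py .6198,.3565,.165 .6198,.3565,.07
```

```text
t 47.58 tcp [0.6177 0.3543 0.1682] yaw 5.52 tilt 0.18 open 1.001 ff 0.0 F [-0.  -0.  -0.1]
.6198,.3565,.165 -> [-0.09  0.08  0.13] n>= 0.1
.6198,.3565,.07 -> [-0.01  0.01  3.8 ] n>= 3.8
```

```bash
python3 -m pendant '[[-0.09,0.06,0.5,0,0,0],[0,0,0.8,0,0,0],[0,0,0.9,0,0,0],[0,0,0.9,0,0,0],[0,0,0.75,0,0,0]]' >/dev/null
python3 -m pendant '[[0,0,0,0,0,0],[0,0,0,0,0,0],[0,0,0,0,0,0]]' >/dev/null
python3 go.py
python3 -m pendant '[[0,0,0,0,0,0],[0,0,0,0,0,0],[0,0,0,0,0,0],[0,0,0,0,0,0],[0,0,0,0,0,0]]' -1 25 >/dev/null
python3 -m pendant '[[0,0,0,0,0,0],[0,0,0,0,0,0],[0,0,0,0,0,0],[0,0,0,0,0,0]]' >/dev/null
python3 go.py
python3 -m pendant '[[0,0,-0.4,0,0,0],[0,0,-0.5,0,0,0],[0,0,-0.6,0,0,0],[0,0,-0.4,0,0,0],[0,0,0,0,0,0]]' >/dev/null
python3 go.py .5765,.088,.118
```

```text
t 48.25 tcp [0.621  0.3572 0.0743] yaw 5.48 tilt 0.07 open 0.999 ff 0.0 F [ 0.5 -0.2  0.3]
t 49.0 tcp [0.6205 0.3573 0.0738] yaw 5.52 tilt 0.02 open 0.611 ff 25.0 F [-0.8 -1.2  3.5]
t 49.42 tcp [0.622  0.359  0.1249] yaw 5.5 tilt 0.36 open 0.614 ff 25.0 F [ 0.9 -0.1 -1.4]
.5765,.088,.118 -> [  2.85 -10.62   0.22] n>= 10.6
```

```bash
python3 -m pendant '[[0.1,-0.4,0,0,0,0],[0.2,-0.7,0,0,0,0],[0.23,-0.85,0,0,0,0],[0.23,-0.85,0,0,0,0],[0.23,-0.85,0,0,0,0]]' >/dev/null
python3 -m pendant '[[0.23,-0.85,0,0,0,0],[0.23,-0.85,0,0,0,0],[0.23,-0.85,0,0,0,0],[0.23,-0.85,0,0,0,0],[0.23,-0.85,0,0,0,0]]' >/dev/null
python3 -m pendant '[[0.23,-0.85,0,0,0,0],[0.23,-0.85,0,0,0,0],[0.23,-0.85,0,0,0,0],[0.1,-0.4,0,0,0,0],[0,0,0,0,0,0]]' >/dev/null
python3 -m pendant '[[0,0,0,0,0,0],[0,0,0,0,0,0]]' >/dev/null
python3 go.py .5765,.088,.118 .5765,.088,.066
```

```text
t 50.83 tcp [0.5737 0.0825 0.1211] yaw 5.62 tilt 0.14 open 0.612 ff 25.0 F [ 0.1 -0.2 -1.8]
.5765,.088,.118 -> [-0.13  0.21  0.12] n>= 0.2
.5765,.088,.066 -> [ 0.   -0.    2.08] n>= 2.1
```

```bash
python3 -m pendant '[[-0.13,0.21,0,0,0,0],[0,0,0.5,0,0,0],[0,0,0.6,0,0,0],[0,0,0.6,0,0,0],[0,0,0.3,0,0,0]]' >/dev/null
python3 -m pendant '[[0,0,0.13,0,0,0],[0,0,0,0,0,0],[0,0,0,0,0,0]]'
python3 go.py .5765,.088,.066
```

```text
clock: 51.5
tool_pos: [0.5766, 0.0867, 0.0681]
eef_rot: [-0.049, 0.999, 0.0, 0.0]
contact_force: [-0.5, 0.0, -1.8]
opening: 0.607
finger_force: 25.0
t 51.5 tcp [0.5766 0.0867 0.0681] yaw 5.56 tilt 0.06 open 0.607 ff 25.0 F [-0.5  0.  -1.8]
.5765,.088,.066 -> [0.   0.05 0.08] n>= 0.1
```

```bash
python3 -m pendant '[[0,0.04,0.08,0,0,0],[0,0,0,0,0,0],[0,0,0,0,0,0]]'
python3 -m pendant '[[0,0,0,0,0,0],[0,0,0,0,0,0],[0,0,0,0,0,0],[0,0,0,0,0,0],[0,0,0,0,0,0]]' 1
python3 -m pendant '[[0,0,-0.4,0,0,0],[0,0,-0.8,0,0,0],[0,0,-0.9,0,0,0],[0,0,-0.9,0,0,0],[0,0,-0.9,0,0,0]]' >/dev/null
python3 -m pendant '[[0,0,-0.9,0,0,0],[0,0,-0.6,0,0,0],[0,0.9,0,0,0,0],[0,0.9,0,0,0,0],[0,0.9,0,0,0,0]]' >/dev/null
python3 -m pendant '[[0,0.9,0,0,0,0],[0,0.9,0,0,0,0],[0,0.9,0,0,0,0],[0,0.9,0,0,0,0],[0,0.9,0,0,0,0]]' >/dev/null
python3 -m pendant '[[0,0.9,0,0,0,0],[0,0.9,0,0,0,0],[0,0.9,0,0,0,0],[0,0,0,0,0,0],[0,0,0,0,0,0]]' >/dev/null
python3 go.py
python3 - <<'E'
from h import *
p,d,w=snap("top",9);x,y,z=w[...,0],w[...,1],w[...,2]
w0=cloud("top",np.load("pics/top0.npz")['d'])
for nm,c,b in(("mill",(.57,-.102),(.136,.15)),("jar",(.4725,.009),(.115,.125)),("tin",(.5765,.088),(.109,.118)),("oil",(.67,-.344),(.17,.2)),("shelf things",(.78,.09),(.2,.24)),("bowl",(.76,-.09),(.18,.24))):
    for W in(w0,w):
        q=(np.hypot(W[...,0]-c[0],W[...,1]-c[1])<.06)&(W[...,2]>b[0])&(W[...,2]<b[1]);print(nm,np.nanmean(W[q],0).round(4),q.sum())
h=cv2.cvtColor(p,cv2.COLOR_BGR2HSV)
m=(z>.01)&(z<.05)&(h[...,0]<20)&(h[...,1]>100)&(x>.41)&(x<.64)&(abs(y+.35)<.13)
m=cv2.morphologyEx(m.astype(np.uint8),cv2.MORPH_OPEN,np.ones((3,3)))
C=max(cv2.findContours(m,cv2.RETR_EXTERNAL,cv2.CHAIN_APPROX_NONE)[0],key=len)[:,0]
E=w[C[:,1],C[:,0]];E=E[E[:,0]>.455];print('disc',circ(E))
snap("scene",9)
E
```

```text
clock: 51.75
tool_pos: [0.5764, 0.0871, 0.0662]
eef_rot: [-0.048, 0.999, 0.0, 0.0]
contact_force: [0.0, 0.0, -1.2]
opening: 0.614
finger_force: 25.0
clock: 52.17
tool_pos: [0.5763, 0.0869, 0.0659]
eef_rot: [-0.048, 0.999, 0.0, 0.0]
contact_force: [-0.6, -0.1, 0.3]
opening: 0.966
finger_force: 0.0
t 53.83 tcp [0.5515 0.3348 0.2013] yaw 5.69 tilt 0.06 open 0.999 ff 0.0 F [ 1.4 -0.3 -0.7]
mill [ 0.5695 -0.1027  0.1408] 54
mill [ 0.5709 -0.1066  0.1407] 53
jar [0.4722 0.0086 0.1196] 71
jar [0.4738 0.0069 0.1198] 70
tin [0.5761 0.087  0.114 ] 56
tin [0.5754 0.0838 0.1139] 55
oil [ 0.6747 -0.3448  0.1884] 234
oil [ 0.6747 -0.3448  0.1884] 234
shelf things [0.771  0.0961 0.2142] 650
shelf things [0.771  0.0962 0.2141] 654
bowl [ 0.7559 -0.0888  0.194 ] 1135
bowl [ 0.7557 -0.0891  0.1939] 1144
disc (np.float64(0.5077440328894468), np.float64(-0.34475290039798345), np.float64(0.08387977072938775))
```

View pics/scene9.png

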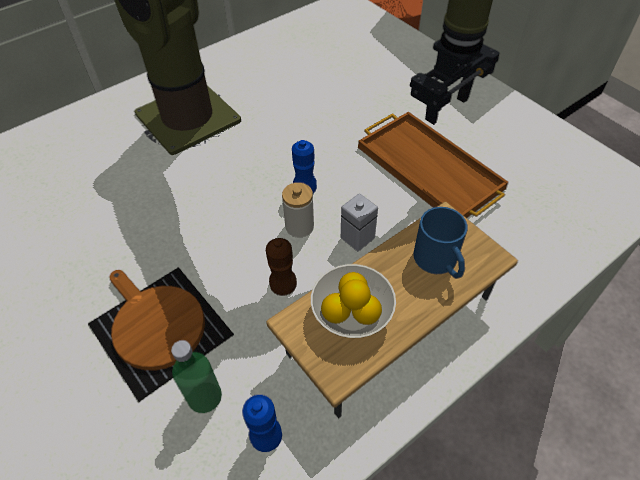

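The mill (281,266), the jar (298,210) and the tin (359,222) stand upright within about 4 mm of where they began. The board (158,325) lies centred on the mat, and the arm is clear of everything. Handing in.

```bash
python3 -c "
from plant import r
print(r.finish_job())"
```

```text
the job is handed in; nothing more can be done
None
```

I handed the job in at about 54 s: the camera put the board flat on the mat within about 1 mm of centre and the mill, jar and tin upright within about 4 mm of their starting spots, with the mug, oil bottle and bowl unmoved; no verdict came back.

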